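Pull the clogged filter cassette from the bench dust extractor

ROBOT

A 7-joint arm with a two-finger parallel gripper is mounted at the origin on the work surface. World frame = base frame: x ahead of the robot, y to its left, z up, the work surface at z = 0. Lengths are in m, angles in rad, forces in N, time in s.
With the tool pointing down it reaches from about 0.4 to 0.85 m from the base axis. Payload 4.5 kg.
Tool frame: the origin (TCP) lies midway between the tips of the shut fingers; the grasp point (between the pads) lies 19 mm behind it; y points along the fingers, z is the direction in which the jaws open and shut, and the axes are right-handed (so a half turn about y gives the same grasp; the last joint's range is limited). The gripper opens to 88 mm and grips with 3 to 60 N. Pads are 18 mm wide; open, the fingers measure 123 mm over their backs; the gripper's body (75 mm by 187 mm) begins 45 mm behind the grasp point.
Start: joints at [-1.187, 0.689, -0.195, 1.565, 0.157, 0.902, -0.215], TCP at [0.214, 0.587, 0.239] pointing down, gripper open.
Joint ranges: [-3.01, 3.01], [-0.46, 2.08], [-1.47, 1.51], [0.13, 2.56], [-1, 4.14], [0.04, 2.09], [-2.66, 2.66]. Speed limits (rad/s): [2.57, 2.57, 3.14, 3.14, 3.14, 3.14, 3.14].

INTERFACE

Orientations are given as a unit quaternion [x, y, z, w].
In Python, from plant import r, snapshot, get_calibration, job, boxes_of gives the robot as it stands. The module is installed in compiled form; this text tells all that it offers.
- The arm moves only by the shell command python3 -m handwheel 'ROWS' [OPENING] [FORCE]. ROWS is JSON, a list that holds one entry, the list of rows, each a list of 6 numbers: the shift along the tool's x, y, z as a fraction of full scale, then the turn, a rotation vector about the tool's x, y, z as a fraction of full scale. In form: [[[x, y, z, wx, wy, wz], ...]]. A call has 1 to 12 rows; each row is the pose to reach, as a shift and turn from the pose commanded when the call began, along the tool's axes at that moment, turning the shorter way round; what a row does not reach only later rows make up. Full scale, the value 1, is 100 cm for a shift and 180 degrees for a turn. A row lasts 1/12 s, in which the tool goes at most 41.7 mm and 7.16 degrees, less where a joint would pass 70% of its speed; a pose out of reach is approached as far as the arm can. A call with a number of a shift or a turn outside -1 to 1 is refused whole. A call with a gripper value outside its range is refused whole. OPENING is the opening, from -1 (shut) to 1 (fully open), set as the call begins (- or left out, the last holds). The fingers move at their own pace and stop on an object; FORCE is the grip in N (left out, the last holds). Time passes only in rows, so rows that repeat a pose let the fingers close. It gives the time, the measured TCP pose, the force and the opening at its end, in the units of the state.
- r.get_state(): the state, without advancing time (a new reading comes with each control period).
- snapshot(name): name is "side" or "top" or "wrist"; returns the picture (384x512x3 uint8, red, green, blue); there is no depth.
- get_calibration(name): a dict with "fx", "fy", "cx", "cy" (pixels), "T" (4x4, takes a point from camera to world coordinates). Camera axes: x right, y down, z forward; pixel columns grow to the right and rows downward; lengths in m; the calibration is good to about 2 mm. A picture is of the moment at which its call begins: read the wrist's pose just before it. get_calibration takes no time and is no camera call; for the wrist camera it gives the pose at the moment of the call.
- job.finish_job(): hands the job in, once; it reports no verdict.
Trained networks look in the newest picture that a camera, given by its name, has taken for a name from the list of things; names that differ only in an ending like _2 or _b are one class to them, and where a whole thing is asked for, a point or a joint stands for the part that bears it (a point fixed in the world has none). Each returns a list of dicts, best first, with "confidence" (0 to 1); they miss things now and then, are a little off and sometimes report something else, mostly with a low value. They report only what shows in the picture. A call takes as long as a camera call.
- boxes_of(thing, camera): "bbox" ([left, top, right, bottom] in pixels, round what is visible of it).
The state is a dict: "clock": time; "q": joint angles; "qd": joint speeds; "joint_torque": joint torques, N m; "tool_pos": TCP position; "eef_rot": TCP orientation; "contact_force": force on the tool from outside, world axes, zero at the start; "moment": the same for the moment, N m; "opening": opening from 0.0 (shut) to 1.0 (fully open).
Only numpy, scipy, OpenCV 4.12 (cv2) and the standard library are available. Lean on these libraries where they do the work, as an engineer would, in place of code of your own. Each camera call takes 0.05 s, during which the arm holds its last target. There are 200 camera calls.

TASK

Of the two filter cassettes in the bench dust extractor, the one whose pleats are clogged brown with leather dust has to come out for inspection. First turn the lever on the intake duct until the damper is fully shut (lever square across the duct, at its stop on the red mark), then pinch the brown cassette's two yellow side catches together and draw it straight up out of its bay. Finish while holding it there, catches still pinched, upright, still and a few centimetres clear above the machine; leave the damper shut, and the fresh white cassette and everything else on the bench where they are.

Things in the scene. Friction and masses are not known exactly. Their poses are not given: they have to be found in the camera images.
- extractor: bench dust extractor, screwed down: light-grey box, z up. Origin on the bench under the middle of its dark deck. x: from the front panel (robot side) to the fan section; y: along the intake duct, out of its left side. Deck 140 mm high, 200 mm (x) by 290 mm (y); fan section behind it, x 100 to 220, 148 mm high. Two equal bays at x = 0, y = +60 and -60 mm; either may hold the clogged cassette
- duct_end (a point): end of the duct's axis, at x = 30, y = 330 mm of the extractor, 85 mm above the bench. Duct and damper sleeve 63 to 78 mm in diameter. Beyond it the sanding hood: y 330 to 450, x -50 to 90 mm of the extractor, 130 mm high
- damper (a joint): damper lever angle in rad: 0 = open, lever along the duct, pointing away from the box (green mark); grows anticlockwise seen from above; 1.571 = fully shut, at its stop, lever square across the duct, pointing to -x of the extractor (red mark). Stays where it is left; friction about 0.12 N m, 2 N at the knob
- damper_knob (a point): middle of the upright black round knob at the lever's end: 18 mm diameter, 44 mm tall, its top 18 mm above this point; the lever's red bar (14 mm wide) lies under it, its top 26 mm below this point. The knob turns with the lever on a 70 mm radius about damper_pivot
- damper_pivot (a point): point on the damper's upright turning axis, at the same height as damper_knob
- clogged_cassette: filter cassette with brown clogged pleats, seen in the window on its top; 112 mm tall, about 0.26 kg. Origin at the centre of its underside, z up; x along its length (124 mm), y across it, from catch to catch. Seated, its flange rests on the deck and 62 mm hang in the bay (1.5 mm play); the part above the deck is 50 mm tall, 46 mm wide, 116 mm long
- clogged_grip (a point): middle of the brown cassette between its yellow side catches, at mid-height of their pads: 92 mm above the underside, 20 mm below the top, 30 mm above the deck when seated. Axes as the cassette: catches at +y and -y. Each pad is 34 mm long, 28 mm tall; 60 mm over both when out, 48 mm when both are pressed fully home
- clogged_catch_l (a joint): travel of the +y catch in m: 0 = out (latched), 0.006 = pressed fully in. Sprung outward, about 3 N at rest and 7 N fully pressed. Its tongue sits under the deck until it is pressed in by 4.5 mm; both must be in together or the cassette cannot be lifted
- clogged_catch_r (a joint): the same for the -y catch
- fresh_cassette: the other cassette, the same shape but with clean white pleats, in the other bay; origin and axes as for the clogged one. To be left seated
- maul: standing white poly maul (head down, handle up), 64 mm across, 190 mm tall, on the black slab; origin at the centre of its underside, z up. Leave alone
- brown_paint: brown edge-paint bottle, 42 mm diameter, 95 mm tall, standing; origin at the centre of its underside. Leave alone
- black_paint: black edge-paint bottle, 42 mm diameter, 95 mm tall, standing; origin at the centre of its underside. Leave alone
- glue_jar: amber glue jar with yellow lid, 68 mm diameter, 75 mm tall; origin at the centre of its underside. Leave alone
- awl: wood-handled awl lying flat, 150 mm long; origin under it, x along it. Leave alone
- watch_head: steel watch head without strap, 42 mm diameter, 9 mm thick, lying on the bench in front of the duct; origin at the centre of its underside. Leave alone
- sanding_block: wooden sanding block 30 x 95 x 24 mm lying on the bench in front of the hood; origin at the centre of its underside. Leave alone

How it is judged:
On the way, in this order (a step that is already met when the one before it is completed fails the run):
1. the damper is turned fully shut while the cassette is still seated (value of joint damper above 1.45 rad and z of clogged_cassette in the frame of extractor below 0.088 m), for 0.2 s.
2. the clogged cassette is drawn out of its bay, held by its pinched catches (z of clogged_cassette in the frame of extractor above 0.15 m and value of joint each of clogged_catch_l, clogged_catch_r above 0.0045 m and contact force between clogged_cassette and the fingers above 2 N), for 0.2 s.
At the end, for the whole second after the job is handed in: Damper shut (1.45 rad or more); clogged cassette in the fingers, both catches in 4.5 mm or more, underside 20 mm or more above the deck, touching neither machine nor other cassette, within 15 degrees of upright, under 30 mm/s; fresh cassette seated, moved under 8 mm (value of joint damper above 1.45 rad and z of clogged_cassette in the frame of extractor above 0.16 m and value of joint each of clogged_catch_l, clogged_catch_r above 0.0045 m and contact force between clogged_cassette and the fingers above 2 N and contact force between clogged_cassette and extractor below 0.2 N and contact force between clogged_cassette and fresh_cassette below 0.2 N and angle between clogged_cassette's own z axis and vertical below 0.26 rad and linear speed of clogged_cassette below 0.03 m/s and z of fresh_cassette in the frame of extractor below 0.082 m and distance of fresh_cassette from where it was at the start of the episode below 0.008 m); the arm keeps its last pose, push and grip.
It fails at once if the clogged cassette leaves its seat before the damper is shut (value of joint damper below 1.4 rad and z of clogged_cassette in the frame of extractor above 0.095 m).
It fails at once if the clogged cassette is tipped by more than 35 degrees (dust falls out) (angle between clogged_cassette's own z axis and vertical above 0.6 rad).
It fails at once if the fresh cassette is unseated (distance of fresh_cassette from where it was at the start of the episode above 0.015 m).
It fails at once if something else on the bench is shoved by more than 30 mm or knocked over (distance of any of maul, brown_paint, black_paint, glue_jar, awl, watch_head, sanding_block from where it was at the start of the episode above 0.03 m or angle between any of maul, brown_paint, black_paint, glue_jar's own z axis and vertical above 0.6 rad).
It also fails if it takes over 48 s, if anything falls off the work surface, if the arm or the gripper's body presses on something with over 40 N, if the wrist force passes 120 N, or if a joint passes its speed limit or range.

## Working session

There is one attempt and no reset: what is moved stays moved. The work goes in short steps, Python scripts to look and compute and a shell command to move; the robot and the scene stay as the last step left them, time stands still between calls to the robot, and variables do not carry over. Pictures are saved under pics/ and viewed, about 8 in all and at most 12, crops included, and the job is handed in when it is done.

```bash
mkdir -p pics; python3 - <<'E'
from plant import r, snapshot, get_calibration, boxes_of
import cv2, numpy as np
np.set_printoptions(precision=4,suppress=True)
s=r.get_state(); print(s['clock'],s['tool_pos'],s['eef_rot'],s['opening'])
ims=[]
for c in ['side','top']:
    im=snapshot(c); cv2.imwrite(f'pics/{c}0.png',im[:,:,::-1])
    k=get_calibration(c); print(c,k['fx'],k['fy'],k['cx'],k['cy']); print(k['T'])
    for t in ['clogged_cassette','fresh_cassette','damper_knob','extractor','damper']:
        print(c,t,[(np.round(b['bbox']).tolist(),round(b['confidence'],2)) for b in boxes_of(t,c)[:3]])
E
```

```text
0.0 [0.214  0.5866 0.2379] [ 0.6969 -0.1231  0.123  -0.6957] 1.0014933710548806
side 485.35531831960174 485.35531831960174 251.79927661535316 194.9419863834841
[[-0.9986 -0.0211  0.0478  0.3871]
 [-0.0507  0.6134 -0.7881  1.284 ]
 [-0.0127 -0.7895 -0.6137  1.0892]
 [ 0.      0.      0.      1.    ]]
side clogged_cassette [([222.0, 166.0, 256.0, 181.0], 0.77)]
side fresh_cassette [([222.0, 143.0, 259.0, 166.0], 0.8)]
side damper_knob [([229.0, 213.0, 248.0, 230.0], 0.65)]
side extractor [([169.0, 145.0, 270.0, 296.0], 0.92)]
side damper [([227.0, 213.0, 254.0, 226.0], 0.54)]
top 406.2233757885444 406.2233757885444 255.83205146555323 187.29495087051262
[[-0.0143 -0.9829  0.1838  0.1892]
 [-0.9999  0.0154  0.0047  0.0344]
 [-0.0074 -0.1837 -0.983   1.4686]
 [ 0.      0.      0.      1.    ]]
top clogged_cassette [([264.0, 150.0, 281.0, 183.0], 0.98)]
top fresh_cassette [([301.0, 145.0, 318.0, 182.0], 0.97), ([105.0, 172.0, 122.0, 184.0], 0.7)]
top damper_knob [([200.0, 161.0, 223.0, 183.0], 0.54)]
top extractor [([158.0, 101.0, 335.0, 204.0], 0.73)]
top damper [([203.0, 162.0, 223.0, 178.0], 0.66), ([157.0, 99.0, 339.0, 207.0], 0.62)]
```

```bash
python3 - <<'E'
import cv2
a=cv2.imread('pics/top0.png')[80:240,80:360]; b=cv2.imread('pics/side0.png')[110:310,130:350]
cv2.imwrite('pics/topc.png',cv2.resize(a,None,fx=2.85,fy=2.85,interpolation=2))
cv2.imwrite('pics/sidec.png',cv2.resize(b,None,fx=3,fy=3,interpolation=2))
E
```

```text
(no output)
```

View pics/topc.png

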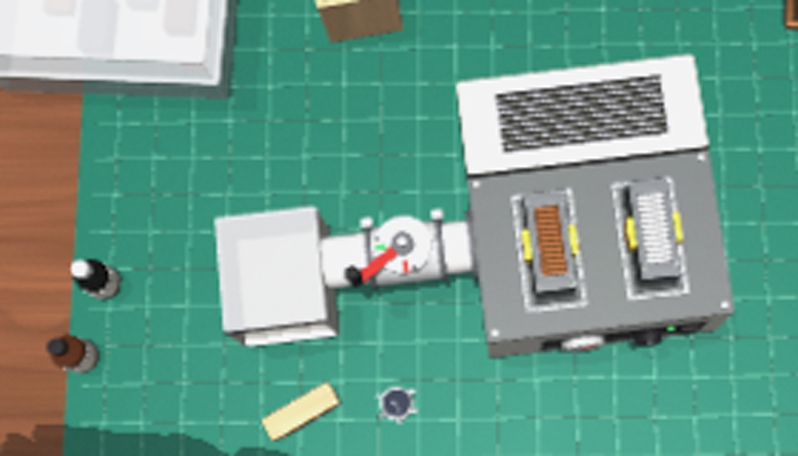

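View pics/sidec.png

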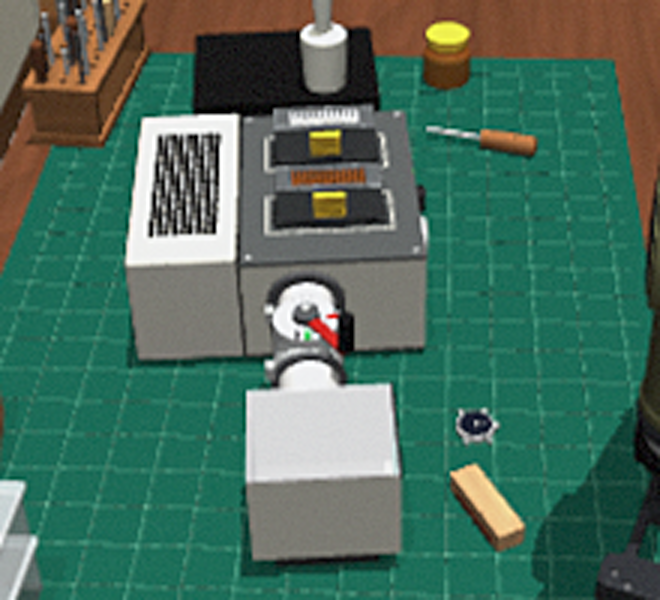

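The brown cassette sits in the left (+y) bay. In the top crop its window is near (551,240) and the white one near (655,228). The red lever runs from its hub at (403,242) to the knob at (354,273), so the damper is about half open. Next I fit the poses.

```bash
cat > h.py <<'E'
import numpy as np, cv2
from plant import r, snapshot, get_calibration, boxes_of
from scipy.optimize import least_squares
from scipy.spatial.transform import Rotation as R
np.set_printoptions(precision=4,suppress=True)
def proj(k,P):
    T=np.linalg.inv(k['T']); p=np.atleast_2d(P)@T[:3,:3].T+T[:3,3]
    return np.c_[k['fx']*p[:,0]/p[:,2]+k['cx'],k['fy']*p[:,1]/p[:,2]+k['cy']]
def ex2w(e,P):
    c,s=np.cos(e[2]),np.sin(e[2]); P=np.atleast_2d(P)
    return np.c_[e[0]+c*P[:,0]-s*P[:,1],e[1]+s*P[:,0]+c*P[:,1],P[:,2]]
def tri(obs):
    return least_squares(lambda X:np.concatenate([(proj(k,X)-uv).ravel() for k,uv in obs]),[.6,.1,.15])
def topx(u,v):return np.array([u,v])/2.85+80-.3
def sidx(u,v):return np.array([130,110])+np.array([u,v])/3-.3
E
python3 - <<'E'
from h import *
kt,ks=get_calibration('top'),get_calibration('side')
M=np.array([[-.1,.145,.14],[-.1,-.145,.14],[.1,.145,.148],[.1,-.145,.148],[.22,.145,.148],[.22,-.145,.148],[0,.06,.19],[0,-.06,.19]])
U=np.array([topx(*p) for p in [(488,342),(733,308),(467,175),(708,148),(457,83),(694,56),(551,240),(656,228)]])
Ms=np.array([[-.1,.145,.14],[-.1,-.145,.14],[.1,.145,.148],[.1,-.145,.148],[.22,.145,.148],[.22,-.145,.148]])
Us=np.array([sidx(*p) for p in [(425,263),(404,112),(238,264),(240,114),(128,264),(142,116)]])
f=lambda e:np.r_[(proj(kt,ex2w(e,M))-U).ravel(),(proj(ks,ex2w(e,Ms))-Us).ravel()]
s=least_squares(f,[.6,-.1,.1],loss='soft_l1'); print(s.x); print(f(s.x).reshape(-1,2))
for n,a,b in [('knobtop',(354,272),(346,316)),('hub',(403,241),(306,311))]:
    q=tri([(kt,topx(*a)),(ks,sidx(*b))]); print(n,q.x,q.fun)
e=s.x; print('grip',ex2w(e,[[0,.06,.17],[0,.0,.14],[.03,.33,.085]]))
st=r.get_state(); print(R.from_quat(st['eef_rot']).as_matrix())
E
```

```text
[ 0.5111 -0.0741  0.1097]
[[-0.4729  0.0953]
 [ 0.2643  1.2487]
 [-0.3259  0.2778]
 [ 0.0273 -0.6097]
 [-0.9393 -0.8026]
 [-0.5032 -1.4205]
 [-0.5696 -0.0384]
 [-0.6899 -0.3453]
 [ 0.9753 -3.1202]
 [ 0.6651 -1.1789]
 [ 0.3458 -2.538 ]
 [ 0.4782 -1.3959]
 [-1.0915 -0.7815]
 [-0.0045 -0.6634]]
knobtop [0.4732 0.209  0.1776] [-0.0056  0.072  -0.0627 -0.0153]
hub [0.5181 0.1566 0.1387] [-0.009   0.1322 -0.1159 -0.0305]
grip [[ 0.5045 -0.0144  0.17  ]
 [ 0.5111 -0.0741  0.14  ]
 [ 0.5048  0.2572  0.085 ]]
[[ 0.9394  0.      0.3427]
 [-0.3427  0.0001  0.9394]
 [-0.     -1.      0.0001]]
```

Extractor fit: origin (0.511, -0.074), yaw 0.11. Its pivot and duct geometry agrees with the given dimensions. The knob is at about (0.473, 0.209), with its top at z 0.178. I'll move above the knob and check with the wrist camera.

```bash
python3 -m handwheel '[[[0.034,0,-0.024,0,0,0],[0.068,0,-0.048,0,0,0],[0.102,0,-0.072,0,0,0],[0.136,0,-0.097,0,0,0],[0.17,0,-0.121,0,0,0],[0.204,0,-0.146,0,0,0],[0.238,0,-0.17,0,0,0],[0.272,0,-0.194,0,0,0],[0.306,0,-0.218,0,0,0],[0.34,0,-0.243,0,0,0],[0.373,0,-0.266,0,0,0],[0.373,0,-0.266,0,0,0]]]'
python3 - <<'E'
from h import *
s=r.get_state(); print(s['clock'],s['tool_pos'],s['eef_rot'],s['contact_force'])
k=get_calibration('wrist'); im=snapshot('wrist'); cv2.imwrite('pics/w1.png',im[:,:,::-1])
print(k['fx'],k['cx'],k['cy']);print(k['T'])
for t in ['damper_knob','clogged_cassette','fresh_cassette']: print(t,[(np.round(b['bbox']).tolist(),round(b['confidence'],2)) for b in boxes_of(t,'wrist')[:3]])
print('knobtop pred',proj(k,[.473,.209,.178]),'hub',proj(k,[.518,.157,.139]))
E
```

```text
clock: 1.6
tool_pos: [0.479, 0.1993, 0.2386]
eef_rot: [0.697, -0.127, 0.13, -0.693]
contact_force: [1.4, -1.2, -0.3]
opening: 0.999
1.6 [0.479  0.1993 0.2386] [ 0.6973 -0.1268  0.1298 -0.6935] [ 1.4438 -1.15   -0.274 ]
302.61314264309306 255.2790399243646 187.58549125538434
[[ 0.3563  0.9024  0.2424  0.4173]
 [ 0.9344 -0.3431 -0.0962  0.223 ]
 [-0.0036  0.2608 -0.9654  0.3834]
 [ 0.      0.      0.      1.    ]]
damper_knob [([210.0, 164.0, 282.0, 256.0], 0.56)]
clogged_cassette []
fresh_cassette []
knobtop pred [[265.9735 189.7837]] hub [[227.0467 244.129 ]]
```

View pics/w1.png

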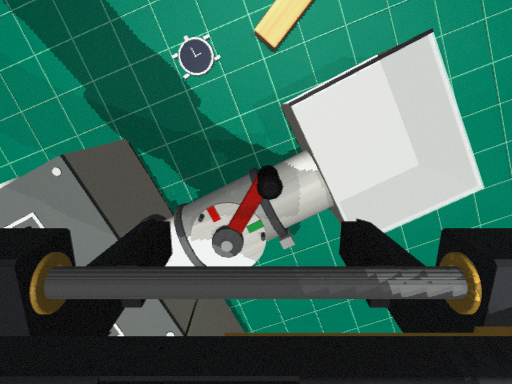

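The wrist view shows the knob top at about (269,180), the hub at (229,243), and the red and green marks beside it. The prediction for the knob was (266,190), so I re-check with the arm settled.

```bash
cat >> h.py <<'E'
def ray(k,u,v,z):
    d=k['T'][:3,:3]@np.array([(u-k['cx'])/k['fx'],(v-k['cy'])/k['fy'],1]); o=k['T'][:3,3]
    return o+d*(z-o[2])/d[2]
E
python3 - <<'E'
from h import *
s=r.get_state(); print(s['clock'],s['tool_pos'],s['eef_rot'],s['contact_force'],np.abs(s['qd']).max())
k=get_calibration('wrist'); im=snapshot('wrist')
a=cv2.imread('pics/w1.png').astype(int); print('shift',np.abs(a-im[:,:,::-1]).mean())
g=cv2.cvtColor(im,cv2.COLOR_RGB2GRAY)[155:215,240:300]; m=(g<45).astype('uint8'); n,l,st,c=cv2.connectedComponentsWithStats(m)
for i in range(1,n):
    if st[i,4]>60: print(st[i]+[240,155,0,0,0],c[i]+[240,155])
print(ray(k,269,180,.178),ray(k,229,243,.139))
cv2.imwrite('pics/w1c.png',cv2.resize(im[150:270,170:320,::-1],None,fx=4,fy=4,interpolation=2))
E
```

```text
1.8 [0.4728 0.2107 0.2388] [-0.696   0.1227 -0.1223  0.6968] [-0.2619  0.4533 -0.5617] 0.02721618876050809
shift 16.160118950737846
[240 177  29  37 753] [255.2855 194.2457]
[0.4606 0.2251 0.178 ] [0.5117 0.1718 0.139 ]
```

View pics/w1c.png

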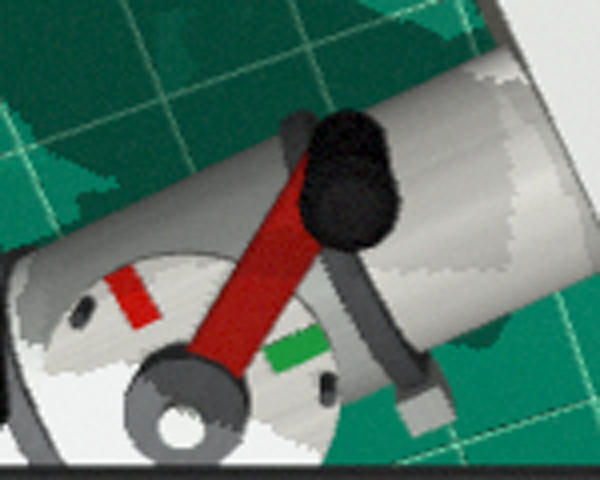

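```bash
python3 - <<'E'
from h import *
k=get_calibration('wrist'); kt,ks=get_calibration('top'),get_calibration('side')
s=r.get_state(); print(s['clock'],s['tool_pos'])
print(ray(k,257.5,201,.178),ray(k,216.7,251,.139))
for n,a,b,c in [('knobtop',(354,272),(346,316),(257.5,201)),('hub',(403,241),(306,311),(216.7,251))]:
    q=tri([(kt,topx(*a)),(ks,sidx(*b)),(k,np.array(c))]); print(n,q.x,q.fun)
E
```

```text
1.85 [0.4725 0.2113 0.2388]
[0.472  0.2128 0.178 ] [0.5149 0.1594 0.139 ]
knobtop [0.4719 0.2127 0.1788] [-1.1976  0.3991  0.2902  0.5186 -0.2653  0.2796]
hub [0.5163 0.1585 0.1368] [-0.5036  0.8141  0.4669  0.858  -0.1508  0.4759]
```

```bash
python3 -m handwheel '[[[0,0.03,0,0,0,0],[0,0.06,0,0,0,0],[0,0.088,0,0,0,0],[0,0.088,0,0,0,0],[0,0.088,0,0,0,0],[0,0.088,0,0,0,0]]]'
python3 -m handwheel '[[[0,0,0,0,0,0],[0,0,0,0,0,0],[0,0,0,0,0,0],[0,0,0,0,0,0],[0,0,0,0,0,0],[0,0,0,0,0,0],[0,0,0,0,0,0],[0,0,0,0,0,0],[0,0,0,0,0,0],[0,0,0,0,0,0]]]' -1 20
```

```text
clock: 2.35
tool_pos: [0.4736, 0.211, 0.1519]
eef_rot: [-0.696, 0.122, -0.123, 0.697]
contact_force: [1.3, -0.1, 1.3]
opening: 0.997
clock: 3.18
tool_pos: [0.4734, 0.2094, 0.1506]
eef_rot: [0.696, -0.123, 0.123, -0.696]
contact_force: [0.5, -0.1, 0.8]
opening: 0.264
```

```bash
python3 -m handwheel '[[[0,0,0,0,0,0],[0,0,0,0,0,0],[0,0,0,0,0,0]]]'; python3 - <<'E'
from h import *
s=r.get_state(); Rm=R.from_quat(s['eef_rot']).as_matrix()
p=np.array([.5165,.158]);K=np.array([.4725,.2115])
a0=np.arctan2(*(K-p)[::-1]);print(np.degrees(a0),np.linalg.norm(K-p))
for f in np.linspace(0,1,9)[1:]:
    d=np.radians(60)*f; v=K-p; c,si=np.cos(d),np.sin(d)
    w=np.array([c*v[0]-si*v[1],si*v[0]+c*v[1]])-v
    print(round(np.degrees(d),1),Rm.T@np.r_[w,0])
E
```

```text
clock: 3.43
tool_pos: [0.4733, 0.2108, 0.1507]
eef_rot: [-0.696, 0.123, -0.123, 0.697]
contact_force: [-0.2, 3.8, -2.9]
opening: 0.197
129.43490116508835 0.06926940161427697
7.5 [-0.0041 -0.     -0.0081]
15.0 [-0.0071 -0.     -0.0166]
22.5 [-0.009  -0.     -0.0255]
30.0 [-0.0096 -0.0001 -0.0345]
37.5 [-0.0091 -0.0001 -0.0436]
45.0 [-0.0075 -0.0001 -0.0525]
52.5 [-0.0046 -0.0001 -0.0611]
60.0 [-0.0007 -0.0001 -0.0693]
```

The fingers hold the knob (0.197 × 88 mm = 17.4 mm). Next I turn it through the arc, rotating the tool 26° along with it.

```bash
python3 -m handwheel '[[[-0.004,0,-0.008,0,-0.018,0],[-0.007,0,-0.017,0,-0.036,0],[-0.009,0,-0.0255,0,-0.054,0],[-0.0095,0,-0.0345,0,-0.073,0],[-0.009,0,-0.0435,0,-0.091,0],[-0.0075,0,-0.0525,0,-0.109,0],[-0.0045,0,-0.061,0,-0.127,0],[-0.0005,0,-0.0695,0,-0.146,0],[-0.0005,0,-0.0695,0,-0.146,0],[-0.0005,0,-0.0695,0,-0.146,0],[-0.0005,0,-0.0695,0,-0.146,0],[-0.0005,0,-0.0695,0,-0.146,0]]]'
python3 - <<'E'
from h import *
s=r.get_state(); print(s['clock'],s['tool_pos'],s['contact_force'])
R_=R.from_quat(s['eef_rot']).as_matrix();print('jaw deg',np.degrees(np.arctan2(R_[1,2],R_[0,2])))
v=s['tool_pos'][:2]-np.array([.5165,.158]); a=np.degrees(np.arctan2(v[1],v[0]))%360; print('lever dir',a,'radius',np.hypot(*v),'angle',np.radians(a-96.3))
k=get_calibration('wrist'); im=snapshot('wrist'); cv2.imwrite('pics/w2.png',im[:,:,::-1])
E
```

```text
clock: 4.43
tool_pos: [0.4462, 0.1504, 0.1507]
eef_rot: [-0.703, -0.04, 0.042, 0.709]
contact_force: [-9.0, 14.1, -0.2]
opening: 0.195
4.4333 [0.4462 0.1504 0.1507] [-8.9922 14.08   -0.1576]
jaw deg 96.65368625104162
lever dir 186.16863788434003 radius 0.07074553061917208 angle 1.5685036253642446
```

View pics/w2.png

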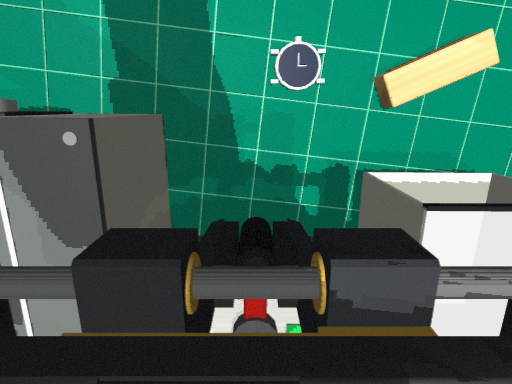

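The lever is square across the duct, about 1.57 rad, pressing on its stop with 14 N. Now release, rise and check.

```bash
python3 -m handwheel '[[[0,0,0,0,0,0],[0,0,0,0,0,0],[0,0,0,0,0,0],[0,0,0,0,0,0],[0,0,0,0,0,0],[0,0,0,0,0,0],[0,-0.03,0,0,0,0],[0,-0.06,0,0,0,0],[0,-0.09,0,0,0,0],[0,-0.1,0,0,0,0],[0,-0.1,0,0,0,0],[0,-0.1,0,0,0,0]]]' 1
python3 - <<'E'
from h import *
s=r.get_state(); print(s['clock'],s['tool_pos'],s['contact_force'])
e=[.5111,-.0741,.1097]; Rm=R.from_quat(s['eef_rot']).as_matrix()
g=ex2w(e,[0,.06,.17])[0]; print('grip',g); 
tgt=np.array([g[0],g[1],.25]); print('tool shift',Rm.T@(tgt-s['tool_pos']),'jaw',np.degrees(np.arctan2(Rm[1,2],Rm[0,2])))
E
```

```text
clock: 5.48
tool_pos: [0.4494, 0.1438, 0.2508]
eef_rot: [0.706, 0.039, -0.038, -0.706]
contact_force: [0.5, 0.2, -0.6]
opening: 0.995
5.4833 [0.4494 0.1438 0.2508] [ 0.4734  0.2155 -0.6313]
grip [ 0.5045 -0.0145  0.17  ]
tool shift [ 0.0378  0.0009 -0.1633] jaw 96.18406555538456
```

```bash
python3 -m handwheel '[[[0.008,0,-0.03,0,0,0],[0.016,0,-0.065,0,0,0],[0.024,0,-0.1,0,0,0],[0.031,0,-0.135,0,0,0],[0.038,0,-0.163,0,0,0],[0.038,0,-0.163,0,0,0],[0.038,0,-0.163,0,0,0],[0.038,0,-0.163,0,0,0],[0.038,0,-0.163,0,0,0]]]'
python3 - <<'E'
from h import *
s=r.get_state(); print(s['tool_pos'],abs(s['qd']).max() if hasattr(s['qd'],'max') else s['qd'])
k=get_calibration('wrist'); im=snapshot('wrist'); cv2.imwrite('pics/w3.png',im[:,:,::-1])
for t in ['clogged_cassette','clogged_catch_l']: print(t,[(np.round(b['bbox']).tolist(),round(b['confidence'],2)) for b in boxes_of(t,'wrist')[:3]])
e=[.5111,-.0741,.1097]
print('top corners',proj(k,ex2w(e,[[-.058,.083,.19],[-.058,.037,.19],[.058,.083,.19],[.058,.037,.19]])))
im=snapshot('top'); cv2.imwrite('pics/t3.png',cv2.resize(im[140:200,180:340,::-1],None,fx=5,fy=5,interpolation=2))
E
```

```text
clock: 6.23
tool_pos: [0.5039, -0.012, 0.2501]
eef_rot: [-0.706, -0.039, 0.04, 0.706]
contact_force: [-0.6, -0.2, -0.5]
opening: 1.001
[ 0.5039 -0.012   0.2501] 0.007646193555028208
clogged_cassette [([212.0, 113.0, 295.0, 266.0], 0.66)]
clogged_catch_l [([281.0, 170.0, 294.0, 220.0], 0.87), ([210.0, 171.0, 219.0, 218.0], 0.75), ([487.0, 41.0, 512.0, 75.0], 0.36)]
top corners [[286.7617 120.1177]
 [217.3251 119.9423]
 [282.3322 276.3234]
 [221.8126 276.2478]]
```

View pics/w3.png

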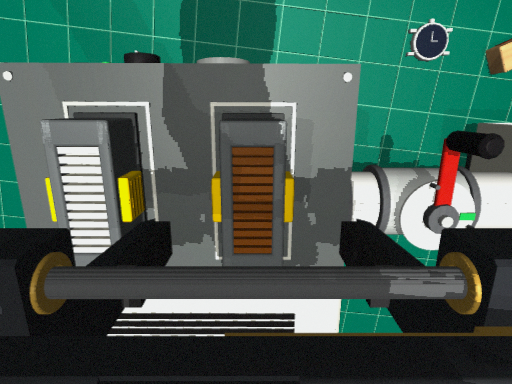

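View pics/t3.png

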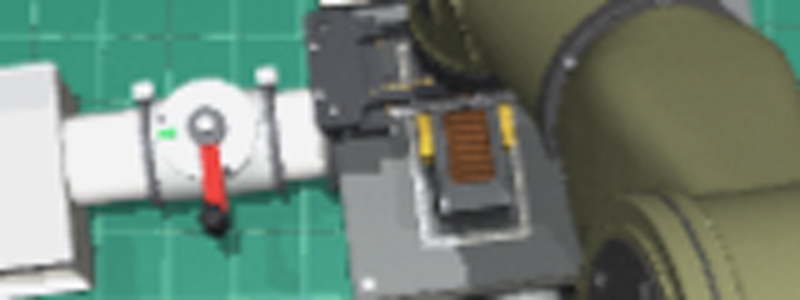

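Wrist view: the yellow catches are at x 211–219 and 285–294 and the brown window is centred near (252,198). The lever lies square on the red mark in both views. Next I refine the cassette offset.

```bash
python3 - <<'E'
from h import *
s=r.get_state(); k=get_calibration('wrist'); Rm=R.from_quat(s['eef_rot']).as_matrix(); print(s['clock'],s['tool_pos'])
im=snapshot('wrist'); hsv=cv2.cvtColor(im,cv2.COLOR_RGB2HSV)
m=cv2.inRange(hsv,(18,150,120),(35,255,255)); m[:, :200]=0; m[:,300:]=0; m[:150]=0; m[228:]=0
n,l,st,c=cv2.connectedComponentsWithStats(m); print([ (x[:4].tolist(),x[4]) for x in st[1:] if x[4]>40])
e=[.5111,-.0741,.1097]
for sy in (1,-1):
    P=ex2w(e,[[x,.06+sy*y,z] for x in(-.017,.017) for y,z in((.03,.156),(.03,.184))]); print(sy,proj(k,P))
g=ex2w(e,[0,.06,.151])[0]; print(g,Rm.T@(g-s['tool_pos']))
E
```

```text
6.4333 [ 0.5044 -0.0124  0.2507]
[([212, 177, 11, 44], np.int32(386)), ([285, 177, 10, 44], np.int32(390))]
1 [[290.3484 169.6674]
 [294.7638 177.4202]
 [289.0632 209.597 ]
 [293.1544 221.8349]]
-1 [[216.0083 169.5433]
 [211.1583 177.2841]
 [217.2811 209.4925]
 [212.7706 221.7232]]
[ 0.5045 -0.0145  0.151 ] [-0.0001  0.0997 -0.0021]
```

The model matches the catches within 1 px. Descend, then close on the catches.

```bash
python3 -m handwheel '[[[0,0.02,-0.0015,0,0,0],[0,0.04,-0.0015,0,0,0],[0,0.06,-0.0015,0,0,0],[0,0.08,-0.0015,0,0,0],[0,0.0995,-0.0015,0,0,0],[0,0.0995,-0.0015,0,0,0],[0,0.0995,-0.0015,0,0,0],[0,0.0995,-0.0015,0,0,0]]]'
python3 -m handwheel '[[[0,0,0,0,0,0],[0,0,0,0,0,0],[0,0,0,0,0,0],[0,0,0,0,0,0],[0,0,0,0,0,0],[0,0,0,0,0,0],[0,0,0,0,0,0],[0,0,0,0,0,0],[0,0,0,0,0,0],[0,0,0,0,0,0]]]' -1 35
```

```text
clock: 7.15
tool_pos: [0.5054, -0.0147, 0.1521]
eef_rot: [-0.706, -0.039, 0.038, 0.706]
contact_force: [0.7, -0.6, -0.2]
opening: 1.002
clock: 7.98
tool_pos: [0.5052, -0.014, 0.1519]
eef_rot: [-0.706, -0.039, 0.038, 0.706]
contact_force: [-0.5, 2.4, 7.3]
opening: 0.521
```

Opening is 0.52 (about 46 mm), so both catches should be fully pressed. I lift gently first.

```bash
python3 -m handwheel '[[[0,0,0,0,0,0],[0,0,0,0,0,0],[0,-0.004,0,0,0,0],[0,-0.008,0,0,0,0],[0,-0.012,0,0,0,0],[0,-0.012,0,0,0,0],[0,-0.012,0,0,0,0]]]'
```

```text
clock: 8.57
tool_pos: [0.5048, -0.0153, 0.1633]
eef_rot: [0.706, 0.038, -0.038, -0.706]
contact_force: [0.5, -0.3, -3.2]
opening: 0.522
```

The force is only about its weight (-3.2 N), so it is free. Draw it out.

```bash
python3 -m handwheel '[[[0,-0.012,0,0,0,0],[0,-0.024,0,0,0,0],[0,-0.036,0,0,0,0],[0,-0.048,0,0,0,0],[0,-0.06,0,0,0,0],[0,-0.072,0,0,0,0],[0,-0.084,0,0,0,0],[0,-0.096,0,0,0,0],[0,-0.105,0,0,0,0],[0,-0.11,0,0,0,0],[0,-0.11,0,0,0,0],[0,-0.11,0,0,0,0]]]'
python3 -m handwheel '[[[0,0,0,0,0,0],[0,0,0,0,0,0],[0,0,0,0,0,0],[0,0,0,0,0,0],[0,0,0,0,0,0],[0,0,0,0,0,0],[0,0,0,0,0,0],[0,0,0,0,0,0]]]'
python3 - <<'E'
from h import *
s=snapshot('side'); t=snapshot('top')
for th in ['clogged_cassette','fresh_cassette','damper_knob']:
    for c in ('side','top'): print(c,th,[(np.round(b['bbox']).tolist(),round(b['confidence'],2)) for b in boxes_of(th,c)[:2]])
a=cv2.resize(s[110:240,160:310,::-1],(600,520),interpolation=2)
cv2.imwrite('pics/fin.png',a)
x=r.get_state();print(x['tool_pos'],x['contact_force'],x['moment'],x['opening'])
E
```

```text
clock: 9.57
tool_pos: [0.5046, -0.0152, 0.2729]
eef_rot: [0.706, 0.038, -0.039, -0.706]
contact_force: [0.1, -1.0, -2.4]
opening: 0.518
clock: 10.23
tool_pos: [0.5048, -0.0151, 0.2732]
eef_rot: [-0.706, -0.038, 0.038, 0.706]
contact_force: [-0.2, 1.1, -3.7]
opening: 0.518
side clogged_cassette [([221.0, 136.0, 255.0, 166.0], 0.6)]
top clogged_cassette [([270.0, 160.0, 284.0, 179.0], 0.56)]
side fresh_cassette []
top fresh_cassette []
side damper_knob [([232.0, 206.0, 258.0, 215.0], 0.46), ([269.0, 114.0, 288.0, 143.0], 0.2)]
top damper_knob []
[ 0.5048 -0.015   0.2732] [-0.611  -0.0243 -3.6685] [ 0.0737  0.0103 -0.0029] 0.5210193862521476
```

View pics/fin.png

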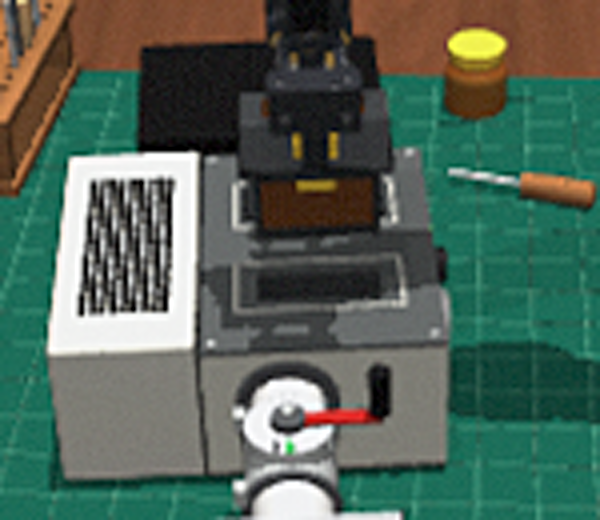

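The picture shows the brown cassette hanging upright and clear at about (318,205), its bay empty at (320,285), and the lever square on its stop. The fresh cassette and maul are hidden behind it, so I check the fresh one in the wrist view.

```bash
python3 - <<'E'
from h import *
k=get_calibration('wrist'); im=snapshot('wrist'); cv2.imwrite('pics/w4.png',im[:,:,::-1])
print([(np.round(b['bbox']).tolist(),round(b['confidence'],2)) for b in boxes_of('fresh_cassette','wrist')[:2]])
print(proj(k,ex2w([.5111,-.0741,.1097],[[-.058,-.083,.19],[-.058,-.037,.19],[0,-.06,.19]])))
E
```

```text
[([67.0, 112.0, 161.0, 248.0], 0.92)]
[[ 62.0239 117.8424]
 [124.6129 117.8303]
 [103.4704 193.6775]]
```

View pics/w4.png

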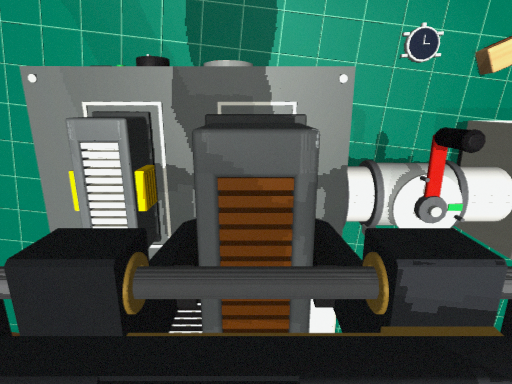

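The white cassette is seated at (103,180), where predicted. The brown one is held straight in the fingers, and the lever at (437,180) points square across the duct. I'm handing in.

```bash
python3 -c "
from plant import job,r
print(job.finish_job()); s=r.get_state(); print(s['clock'],s['tool_pos'],s['opening'])"
```

```text
the job is handed in; nothing more can be done
None
the job is handed in; nothing more can be done
```

I turned the damper lever to its stop on the red mark, then pinched both catches of the brown cassette with 35 N and lifted it straight up about 12 cm. I handed the job in at about 10.4 s on the robot's clock, with the arm still holding the cassette. `finish_job()` reports no verdict, so I don't have a pass or fail.

What the last checks showed:
- **Damper:** I measured about 1.57 rad while pressing on the stop with roughly 17 N. Later pictures from the side and wrist cameras still show the lever square across the duct.
- **Brown cassette:** it hangs upright and still over its empty bay, underside about 6 cm above the deck by the tool travel. The wrist force was about its weight (2.4 to 3.7 N).
- **Catches:** the gripper opening read about 46 mm, against the 48 mm expected with both catches fully in. The knob also read slightly small (17.4 mm for 18 mm), and the cassette came out freely, so I took both catches as fully pressed.
- **Fresh cassette:** the wrist view shows it seated where predicted, to within a few pixels.
- **Other items:** the glue jar, awl, watch head and sanding block were in view and looked undisturbed. The maul was hidden behind the arm in the last pictures and the paint bottles were not checked at the end; I felt no unexpected contact.

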